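# Load a bottle and index the capping carousel one station

### The arm

A 6-joint arm with a two-finger parallel gripper is mounted at the origin on a cart in front of the work surface, level with it; the furniture and walls round the work are solid. World frame = base frame: x ahead of the robot, y to its left, z up, the work surface at z = 0. Lengths are in mm, angles in rad, forces in N, time in s.
With the tool pointing down it reaches from about 300 to 850 mm from the base axis. Payload 5.4 kg.
Tool frame: the origin (TCP) lies midway between the tips of the shut fingers; the grasp point (between the pads) lies 19 mm behind it (ctrl.hold_point_z is the z of the grasp point in the tool frame, in mm); z points along the fingers, y is the line along which they close (so a half turn about z gives the same grasp; the last joint's range is limited). The gripper opens to 85 mm and grips with 20 to 120 N. Pads are 22 mm wide; open, the fingers measure 114 mm over their backs; the gripper's body (76 mm by 85 mm) begins 54 mm behind the grasp point. The pads swing forward as they close: fully open they stand 13 mm farther back than shut.
Start: joints at [-0.21, 0.158, 1.597, -0, 1.386, -0.21], TCP at [574.984, -0.018, 231.299] pointing down, gripper open.
Joint ranges: [-2.91, 2.91], [-0.94, 2.29], [0.18, 2.7], [-1.29, 4.43], [0.17, 2.64], [-3, 3]. Speed limits (rad/s): [2.57, 2.57, 3.14, 3.14, 3.14, 3.14].

### API

Orientations are given as a unit quaternion [x, y, z, w].
In Python, from rig import ctrl, cams, job, spot_in, masks_of gives the robot as it stands. The module is installed in compiled form; this text tells all that it offers.
- The arm moves only by the tool arm_command, never from a script. Its argument "motion" is a list that holds one entry, the list of rows, each a list of 7 numbers: the turn, a rotation vector about the world's x, y, z in rad, then the shift along the world's x, y, z in mm, then the finger opening in mm, from 0 to 85.4. A call has 1 to 12 rows; each row is the pose to reach, as a shift and turn from the pose commanded when the call began; what a row does not reach only later rows make up. A row lasts 1/10 s, in which the tool goes at most 50 mm and 8.59 degrees, less where a joint would pass 70% of its speed; a pose out of reach is approached as far as the arm can. A call with a gripper value outside its range is refused whole. The fingers move at their own pace and stop on an object; "squeeze" is the grip in N (left out, the last holds). Time passes only in rows, so rows that repeat a pose let the fingers close. It gives the time, the measured TCP pose, the force, the opening and the grip force at its end, in the units of the state.
- ctrl.state(): the state, without advancing time (a new reading comes with each control period).
- cams.read_camera(name): name is "scene" or "side" or "wrist"; returns a dict with "color" (400x640x3 uint8, red, green, blue), "z_map" (400x640 float32, mm along the optical axis (not along the pixel's ray), 0 where there is no reading), "mtx" (3x3 intrinsics, pixels), "R" (3x3) and "t" (3): a world point X has camera coordinates R X + t. Camera axes: x right, y down, z forward; pixel columns grow to the right and rows downward; lengths in mm; the calibration is good to about 2 mm. A picture is of the moment at which its call begins.
- job.job_done(): hands the job in; it is judged then, once.
Trained networks look in the newest picture that a camera, given by its name, has taken for a name from the list of things; names that differ only in an ending like _2 or _b are one class to them, and where a whole thing is asked for, a point or a joint stands for the part that bears it (a point fixed in the world has none). Each returns a list of dicts, best first, with "score" (0 to 1); they miss things now and then, are a little off and sometimes report something else, mostly with a low value. They report only what shows in the picture. A call takes as long as a camera call. They do not tell look-alikes from the thing itself.
- spot_in(camera, query): "position" ([x, y, z] in mm, in the coordinates of the camera as it stood for that picture, good to about 4 mm: the middle of the surface that is visible of it).
- masks_of(camera, query): "region" (400x640 bool, what is visible of it).
The state is a dict: "time": time; "joint_positions": joint angles; "joint_velocities": joint speeds; "joint_efforts": joint torques, N m; "position": TCP position; "eef_rot": TCP orientation; "wrist_force": force on the tool from outside, world axes, zero at the start; "torque": the same for the moment, N m; "opening": opening from 0.0 (shut) to 1.0 (fully open); "grasp_force": force on a finger pad.
Only numpy, scipy, OpenCV 4.12 (cv2) and the standard library are available. Lean on these libraries where they do the work, as an engineer would, in place of code of your own. Each camera call takes 0.05 s, during which the arm holds its last target. There are 200 camera calls.

### The job

Stand the loose tincture bottle upright in the empty nest of the capping carousel. Then pull up the spring plunger, turn the turntable counter-clockwise (seen from above) towards the capping head and let the pin drop fully into the next index hole, so that the table is locked with your bottle under the head; the exact place of that hole has to be felt for. Never force the table against the pin, tip no bottle over, and leave the other things on the counter where they are.

Things in the scene. Friction and masses are not known exactly. Their poses are not given: they have to be found in the camera images.
- bottle: The loose tincture bottle that stands on the counter to the right of the carousel: dark glass, white label band, black screw cap already on. 28 mm diameter body up to 50 mm high, cap and neck about 22 mm wide above, 69 mm tall in all, about 45 g. Origin at the centre of its underside, z up along the bottle.
- carousel: Fixed base of the capping carousel: a round aluminium plate that does not move, 304 mm diameter, top 20 mm above the counter. Origin on the turning axis at counter height, z up; its x axis points roughly away from the robot. The plunger arm starts 135 degrees counter-clockwise from x (near left), over the first index hole; the next hole lies about 90 degrees further on.
- hub (a point): Top of the turntable's hub, on the turning axis, 50 mm above the counter. The turntable is a steel disc of 216 mm diameter, its top 34 mm above the counter, with four white nests at 80 mm radius.
- head_mark (a point): Nominal place of the capping head's lower end: 80 mm out along the carousel's x axis, 120 mm above the counter. The head (42 mm diameter, top at 234 mm) hangs from a post at 134 mm radius, top at 241 mm. Post and second hole sit on one index ring, clamped by hand up to 0.2 rad either way round the axis from nominal; this is NOT measured. Bottles in nests (tops at 106 mm) pass under the head.
- nest (a point): Centre of the inner floor of the empty nest, 37 mm above the counter; it turns with the table and starts on the carousel's -y side. The nest is a round white cup, 33 mm inside and 40 mm outside diameter, its rim 13 mm above this point. The point's z points up.
- knob (a point): Centre of the top face of the plunger's pull knob: a black grooved upright cylinder, 24 mm diameter, 28 mm tall; 95 mm above the counter when the pin is home. It stands on an arm of the turntable, 130 mm from the axis, over a steel sleeve (19 mm diameter, top 62 mm above the counter; 25 mm diameter below 43 mm). It moves with table and plunger.
- pin_tip (a point): Tip of the plunger's round-nosed steel pin (10 mm diameter; plunger_c0 in the rules), under the knob. It works in the index holes, 11.4 mm wide, so 0.7 mm of play either way. With the pin in a hole the table is rigidly locked; a load over 30 N on the pin counts as forcing it. A free pin on the ring can be dragged along by pushing the knob (2 to 3 N) and snaps down by itself at the hole.
- turntable (a joint): Angle of the turntable, rad: 0 with the pin in the first hole (start), growing counter-clockwise seen from above; stop at 2.0. The second hole is met somewhere between 1.37 and 1.77. The index ring, a steel plate 4 mm above the base, lies under the pin from 0.6 to 1.0 rad onwards; a pin let go between 1.05 and 1.3 rests on it. The free table turns with about 1 N at the knob.
- plunger (a joint): Lift of the plunger (knob and pin together), m: 0 = pin home in a hole; it clears the first hole and the base at 0.008, and clears or rides on the index ring at 0.012; 0.016 = hard stop. The spring pulls it down with 4 N at 0, rising to about 9 N at 0.016.
- nest_bottle_0: One of three like bottles (28 mm diameter, 69 mm tall) that stand loose in the other nests and ride with the table; origin at the centre of its underside. This one starts on the carousel's +x side, near the capping head.
- nest_bottle_1: One of three like bottles (28 mm diameter, 69 mm tall) that stand loose in the other nests and ride with the table; origin at the centre of its underside. This one starts on the carousel's +y side.
- nest_bottle_2: One of three like bottles (28 mm diameter, 69 mm tall) that stand loose in the other nests and ride with the table; origin at the centre of its underside. This one starts on the carousel's -x side.
- spool: Spool of white cotton string with wooden flanges, 41 mm diameter, 45 mm tall; a bystander on the right. Origin at the centre of its underside.
- packet: Small paper herb packet tied with string, 58 x 72 x 45 mm; a bystander at the front left. Origin at the centre of its underside.
- brass_weight: Brass bell-shaped scale weight with a ring on top, 30 mm diameter, 40 mm tall; a bystander left of the carousel. Origin at the centre of its underside.
Not all that is in view belongs to the job. Leave any yellow look-alike of the bottle alone.

How it is judged:
By the outcome, as a careful person would: the job done as asked, in the order asked, and still so for the second after the job is handed in, with the robot touching nothing.
It also fails if it takes over 64 s, if anything falls off the work surface, if the arm or the gripper's body presses on something with over 40 N, if the wrist force passes 120 N, or if a joint passes its speed limit or range.

## Working session

There is one attempt and no reset: what is moved stays moved. The work goes in short steps, Python scripts to look and compute and a tool call to move; the robot and the scene stay as the last step left them, time stands still between calls to the robot, and variables do not carry over. Pictures are saved under pics/ and viewed, at most 10 in all, crops included, and the job is handed in when it is done.

Besides the shell and the picture viewer there is one more tool, called after "Request:" as name(argument=value, ...), one argument or row to a line, values as JSON. arm_command: Moves the arm, as the interface text tells. Its arguments: {"type":"object","properties":{"motion":{"type":"array","items":{"type":"array","items":{"type":"array","items":{"type":"number"}}}},"squeeze":{"type":"number"}},"required":["motion"]}

```bash
mkdir -p pics; cat > h.py <<'E'
import numpy as np, cv2
from rig import ctrl, cams, job, spot_in, masks_of
def world(c,p): return np.array(c["R"]).T@(np.array(p)-np.array(c["t"]))
def pts(c,m):
    v,u=np.nonzero(m&(c["z_map"]>0)); z=c["z_map"][v,u]
    K=c["mtx"]; P=np.stack([(u-K[0,2])/K[0,0]*z,(v-K[1,2])/K[1,1]*z,z],1)
    return (P-np.array(c["t"]))@np.array(c["R"])
def save(c,n): cv2.imwrite("pics/"+n,c["color"][:,:,::-1])
E
python3 - <<'E'
from h import *
for n in ("scene","side"):
    c=cams.read_camera(n); save(c,n+"0.png"); print(n,c["t"], world(c,[0,0,0]))
    for q in ("bottle","hub","knob","nest","spool","packet","brass_weight","carousel"):
        for d in spot_in(n,q)[:5]: print(q,round(d["score"],2),world(c,d["position"]).round(0), )
print(ctrl.state(), ctrl.hold_point_z)
E
```

```text
scene [-306.63387363  320.66075251 1015.39104299] [-382.73246044 -652.95629498  809.3395835 ]
bottle 0.76 [ 518. -287.   42.]
bottle 0.45 [ 594. -307.   38.]
hub 0.86 [550.  97.  35.]
knob 0.51 [490. 198.  85.]
nest 0.58 [568.  94.  35.]
nest 0.29 [491. 201.  82.]
spool 0.79 [ 657. -244.   34.]
packet 0.8 [395. 407.  29.]
packet 0.74 [566.  97.  35.]
carousel 0.62 [544.  97.  35.]
side [-558.33406686  100.40276067 1191.64414205] [ 577.06174087 -931.17480378  736.03439992]
bottle 0.56 [ 606. -317.   43.]
bottle 0.52 [ 526. -295.   38.]
bottle 0.41 [ 667. -257.   40.]
hub 0.92 [580.  75.  31.]
knob 0.35 [ 524. -297.   40.]
nest 0.95 [582.  87.  35.]
spool 0.71 [ 667. -259.   41.]
spool 0.25 [664.  89.  80.]
packet 0.5 [412. 403.  28.]
brass_weight 0.59 [546. 314.  16.]
brass_weight 0.29 [500. 190.  93.]
carousel 0.86 [582.  71.  35.]
{'time': 0.9, 'joint_positions': array([-2.10116717e-01,  1.58363602e-01,  1.59698754e+00, -1.17906250e-05,
        1.38619092e+00, -2.10121190e-01]), 'joint_velocities': array([ 0.00024325,  0.00129109,  0.00069637, -0.00115623,  0.00096746,
        0.00094745]), 'joint_efforts': array([ 3.29018731e-04, -3.96002913e+01, -3.31706321e+01, -2.74570057e-04,
        5.43066290e-04, -1.37093195e-06]), 'position': array([ 5.74993440e+02, -3.29762147e-02,  2.31325864e+02]), 'eef_rot': array([7.07104434e-01, 7.07109127e-01, 8.89992526e-06, 2.43766256e-05]), 'wrist_force': array([-0.51136868, -0.12961642, -0.72450079]), 'torque': array([ 0.07249171,  0.00328559, -0.02756518]), 'grasp_force': 0.0, 'opening': 0.998408373774425} -18.700000000000003
```

View pics/scene0.png

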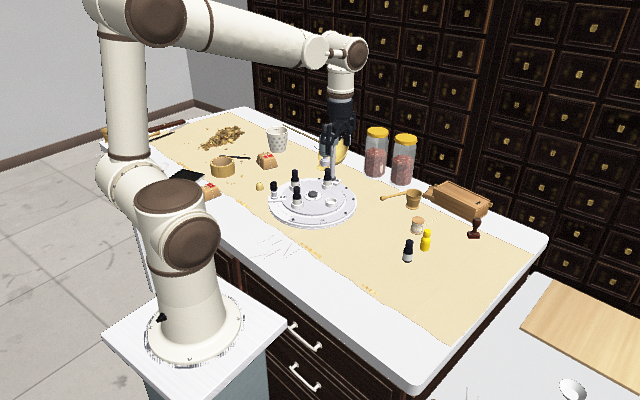

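View pics/side0.png

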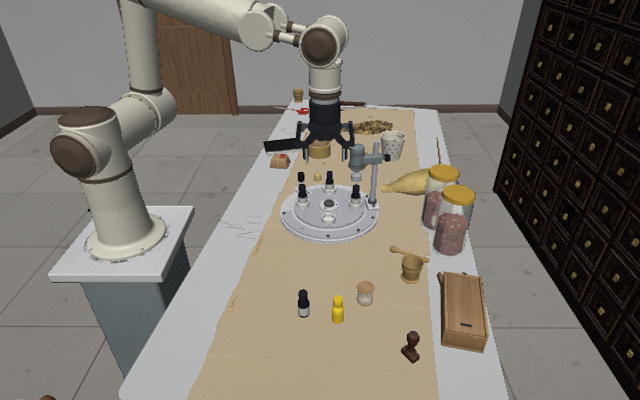

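Two candidates: the black-capped dark bottle at scene (408,250) / side (303,303), and the yellow one at scene (426,240) / side (338,309). The dark one fits (white label, black cap); the yellow one is the look-alike. I'll confirm this in a crop and fit the geometry.

```bash
cat > m.py <<'E'
from h import *
from scipy.optimize import least_squares
def circ(P,r=None):
    f=lambda q:np.hypot(P[:,0]-q[0],P[:,1]-q[1])-(q[2] if r is None else r)
    s=least_squares(f,[*P[:,:2].mean(0),20],loss="soft_l1",f_scale=1.5); return s.x
E
python3 - <<'E'
from m import *
ims=[]
for n in ("scene","side"):
    c=cams.read_camera(n)
    y,x=(250,408) if n=="scene" else (303,303)
    ims.append(cv2.resize(c["color"][y-35:y+35,x-30:x+60],(540,420)[:2] if 0 else (390,300),interpolation=cv2.INTER_CUBIC)[:,:,::-1])
    A=pts(c,np.ones((400,640),bool))
    m=(np.hypot(A[:,0]-570,A[:,1]-92)<180)
    B=A[m]
    from collections import Counter
    for lo,hi in ((17,23),(31,37)):
        Q=B[(B[:,2]>lo)&(B[:,2]<hi)]; print(n,lo,len(Q),np.percentile(Q,[1,50,99],0).round(0).tolist())
    # bottle : points above counter
    Q=A[(abs(A[:,0]-520)<25)&(abs(A[:,1]+293)<25)&(A[:,2]>8)]
    lowq=Q[(Q[:,2]<48)]; print("bottle r14",circ(lowq,14)[:2],"cap",circ(Q[Q[:,2]>57],11)[:2],Q[:,2].max())
    Q=A[(abs(A[:,0]-497)<40)&(abs(A[:,1]-195)<40)&(A[:,2]>70)&(A[:,2]<93)]
    if len(Q)>5: print("knob",circ(Q,12)[:2],len(Q))
    Q=A[(abs(A[:,0]-497)<40)&(abs(A[:,1]-195)<40)&(A[:,2]>93)&(A[:,2]<98)]
    if len(Q): print("knobtop",Q.mean(0))
    np.save(n+".npy",A)
cv2.imwrite("pics/crop.png",np.hstack(ims))
c=cams.read_camera("wrist"); save(c,"wrist0.png"); print(world(c,[0,0,0]))
E
```

```text
scene 17 751 [[435.0, -43.0, 17.0], [494.0, 99.0, 21.0], [708.0, 252.0, 23.0]]
scene 31 1087 [[478.0, 2.0, 31.0], [567.0, 88.0, 35.0], [717.0, 208.0, 37.0]]
bottle r14 [ 525.68438695 -286.06026272] cap [ 524.76644123 -286.3117387 ] 73.57774778061071
knob [496.25258655 202.11488822] 42
knobtop [493.09507369 198.48413065  95.53229638]
side 17 1101 [[439.0, -46.0, 17.0], [558.0, 36.0, 20.0], [731.0, 248.0, 23.0]]
side 31 1614 [[483.0, -0.0, 31.0], [592.0, 82.0, 34.0], [727.0, 202.0, 37.0]]
bottle r14 [ 525.88809913 -287.44226723] cap [ 525.78777417 -287.37134779] 70.79999312388843
knob [497.26888245 201.08342977] 46
knobtop [498.40922902 196.188276    94.97552162]
[575.13426065  81.69627628 374.54073175]
```

View pics/crop.png

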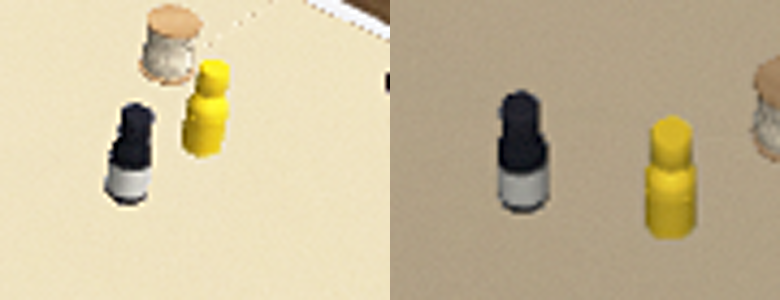

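View pics/wrist0.png

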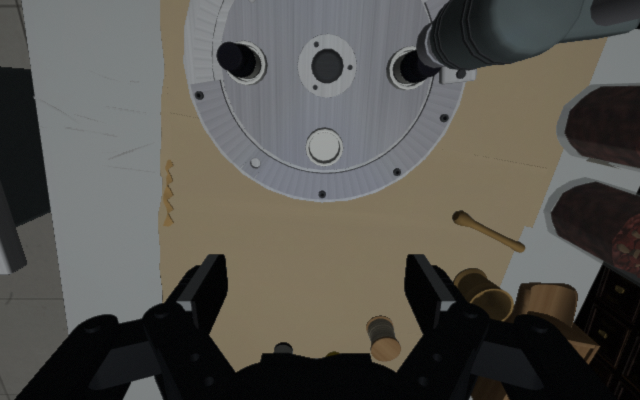

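The crop confirms it: the dark bottle with the white label is the target, and the yellow look-alike beside it is to be left alone. The wrist picture shows the hub at (327,66), the empty nest at (325,146), the head arm at the upper right and a light round spot on the ring at (255,163). I'll measure these, then move so the wrist camera is over the bottle.

```bash
cat >> h.py <<'E'
def at(c,u,v,z):
    "world point of pixel on plane z"
    K=c["mtx"]; R=np.array(c["R"]); o=world(c,[0,0,0]); d=R.T@np.array([(u-K[0,2])/K[0,0],(v-K[1,2])/K[1,1],1])
    return o+d*(z-o[2])/d[2]
E
python3 - <<'E'
from m import *
c=cams.read_camera("wrist")
g=cv2.cvtColor(c["color"],cv2.COLOR_RGB2GRAY)
print(c["mtx"].round(1).tolist(),np.array(c["R"]).round(3).tolist())
cs=cv2.HoughCircles(cv2.medianBlur(g,3),cv2.HOUGH_GRADIENT_ALT,1,8,param1=200,param2=0.7,minRadius=3,maxRadius=60)
for u,v,r in cs[0]: 
    z=c["z_map"][int(v),int(u)]; print((u,v,r), at(c,u,v,20).round(1), at(c,u,v,37).round(1),at(c,u,v,50).round(1), "depthz",374.5-z)
A=pts(c,np.ones((400,640),bool))
Q=A[(np.hypot(A[:,0]-575,A[:,1]-90)<170)]
for lo,hi in ((15,22),(22,29),(30,39),(45,53)):
    q=Q[(Q[:,2]>lo)&(Q[:,2]<hi)]; print(lo,len(q),q.mean(0).round(1))
cv2.imwrite("pics/ring.png",cv2.resize(c["color"][0:210,170:490],(800,525),interpolation=cv2.INTER_CUBIC)[:,:,::-1])
E
```

```text
[[309.0, 0.0, 315.6], [0.0, 309.0, 195.6], [0.0, 0.0, 1.0]] [[1.0, 0.001, 0.001], [0.001, -0.949, 0.314], [0.001, -0.314, -0.949]]
(np.float32(411.0), np.float32(67.0), np.float32(20.242783)) [676.6 108.3  20. ] [671.8 107.   37. ] [668. 106.  50.] depthz 113.33673
(np.float32(323.0), np.float32(147.0), np.float32(18.584156)) [583.9  23.1  20. ] [583.5  25.9  37. ] [583.2  28.   50. ] depthz 37.75763
(np.float32(243.0), np.float32(65.0), np.float32(19.168678)) [498.3 110.   20. ] [502.  108.7  37. ] [504.8 107.6  50. ] depthz 118.26843
(np.float32(505.0), np.float32(26.0), np.float32(40.16991)) [769.  147.3  20. ] [759.7 144.1  37. ] [752.6 141.7  50. ] depthz 246.37154
(np.float32(328.0), np.float32(66.0), np.float32(30.271547)) [588.4 109.2  20. ] [587.8 107.8  37. ] [587.3 106.8  50. ] depthz 74.065765
(np.float32(590.0), np.float32(129.0), np.float32(30.947334)) [885.1  43.8  20. ] [870.2  45.6  37. ] [858.8  47.   50. ] depthz 55.05316
(np.float32(586.0), np.float32(211.0), np.float32(33.38876)) [908.  -55.3  20. ] [892.  -48.7  37. ] [879.8 -43.7  50. ] depthz 35.21692
(np.floa
[... 706 characters left out ...]
p.float32(472.0), np.float32(288.0), np.float32(17.105335)) [ 785.5 -166.1   20. ] [ 775.4 -154.2   37. ] [ 767.7 -145.1   50. ] depthz -16.261108
(np.float32(384.0), np.float32(347.0), np.float32(14.637447)) [ 674.5 -265.7   20. ] [ 669.7 -249.1   37. ] [ 666.1 -236.3   50. ] depthz -38.3898
(np.float32(379.0), np.float32(330.0), np.float32(13.555404)) [ 665.3 -235.6   20. ] [ 661.  -220.3   37. ] [ 657.7 -208.7   50. ] depthz -53.07022
(np.float32(416.0), np.float32(262.0), np.float32(9.92478)) [ 706.3 -126.6   20. ] [ 700.  -116.6   37. ] [ 695.2 -109.    50. ] depthz 240.37865
15 4952 [507.8  91.9  20.5]
22 9890 [589.3  27.7  24.7]
30 25272 [587.4  96.2  34.9]
45 2051 [586.1  91.1  49.8]
```

View pics/ring.png

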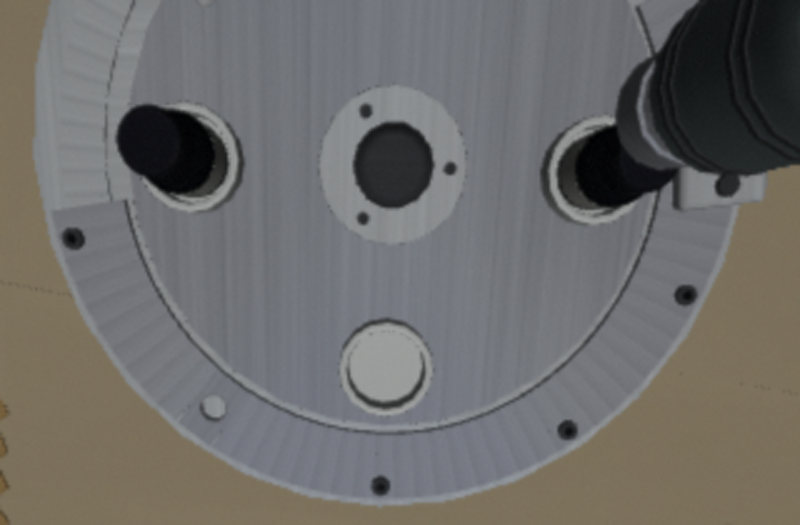

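Request:
arm_command(
  motion=[
    [[0,0,0,-5,-35,0,85],[0,0,0,-10,-70,0,85],[0,0,0,-15,-105,0,85],[0,0,0,-20,-140,0,85],[0,0,0,-25,-175,0,85],[0,0,0,-30,-210,0,85],[0,0,0,-35,-245,0,70],[0,0,0,-40,-280,0,60],[0,0,0,-45,-320,0,60],[0,0,0,-50,-360,0,60],[0,0,0,-50,-370,0,60],[0,0,0,-50,-370,0,60]],
  ],
)

```text
time: 2.3
position: [524.5, -371.4, 230.9]
eef_rot: [0.708, 0.706, 0.0, -0.0]
wrist_force: [-0.7, 2.0, 0.1]
opening: 0.703
grasp_force: 0.0
```

The enlarged view shows the hub at (328,66), the nest at (323,147), a ring that begins at about (190,85), and a light 11–12 mm spot at (255,163), which is probably the second hole. Next is the bottle under the wrist camera.

```bash
python3 - <<'E'
from m import *
# hole from earlier pose
R=np.array([[1,.001,.001],[.001,-.949,.314],[.001,-.314,-.949]]);o=np.array([575.134,81.696,374.54])
d=R.T@np.array([(255.2-315.6)/309,(163-195.6)/309,1]); p=o+d*(24-o[2])/d[2]; h=np.array([587.3,106.8]); v=p[:2]-h
print("hole",p,np.hypot(*v),np.degrees(np.arctan2(v[1],v[0]))%360)
c=cams.read_camera("wrist"); save(c,"wrist1.png"); print(world(c,[0,0,0]),ctrl.state()["position"])
A=pts(c,np.ones((400,640),bool))
Q=A[(abs(A[:,0]-526)<25)&(abs(A[:,1]+287)<25)]
b=Q[(Q[:,2]>15)&(Q[:,2]<47)]; print("body",circ(b,14)[:2],len(b)); t=Q[(Q[:,2]>66)]; print("top",t.mean(0),(t.min(0)+t.max(0))/2,len(t))
t=Q[(Q[:,2]>54)&(Q[:,2]<66)]; print("cap",circ(t,11)[:2],len(t))
for q in masks_of("wrist","bottle")[:3]:
    v,u=np.nonzero(q["region"]); print(q["score"],u.mean(),v.mean(),u.min(),u.max(),v.min(),v.max())
E
```

```text
hole [505.700385     5.30396428  24.        ] 130.23034375867354 231.2018147905712
[ 524.89134842 -289.69889259  374.21420235] [ 524.92225326 -369.85370842  230.99318599]
body [ 526.03610786 -285.94816678] 174
top [ 525.90772315 -286.18800813   69.45935772] [ 525.82185803 -286.38033017   69.25143018] 431m.py:5: RuntimeWarning: Mean of empty slice.
  s=least_squares(f,[*P[:,:2].mean(0),20],loss="soft_l1",f_scale=1.5); return s.x
  ret = um.true_divide(
Traceback (most recent call last):
  File "m.py", line 5, in circ
    s=least_squares(f,[*P[:,:2].mean(0),20],loss="soft_l1",f_scale=1.5); return s.x
ValueError: Initial guess is outside of provided bounds
```

View pics/wrist1.png

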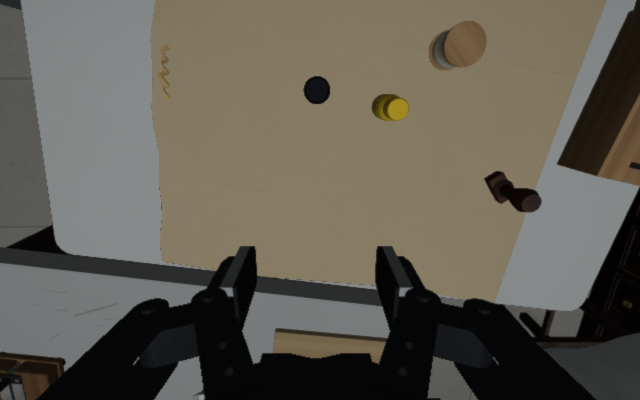

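The dark bottle's top is at (317,90), giving (526,-286), with the yellow one at (397,108), about 75 mm to the right. I'll go down with a narrow opening.

Request:
arm_command(
  motion=[
    [[0,0,0,0,28,-35,56],[0,0,0,1,56,-70,56],[0,0,0,1,84,-105,56],[0,0,0,1,84,-130,56],[0,0,0,1,84,-155,56],[0,0,0,1,84,-180,56],[0,0,0,1,84,-200,56],[0,0,0,1,84,-211,56],[0,0,0,1,84,-211,56],[0,0,0,1,84,-211,24],[0,0,0,1,84,-211,24],[0,0,0,1,84,-211,24]],
  ],
  squeeze=25,
)

```text
time: 3.55
position: [527.0, -286.6, 22.0]
eef_rot: [0.707, 0.707, 0.0, 0.001]
wrist_force: [-1.5, 1.0, 3.7]
opening: 0.305
grasp_force: 24.7
```

Request:
arm_command(
  motion=[
    [[0,0,0,0,0,0,24],[0,0,0,0,0,0,24],[0,0,0,0,0,0,24],[0,0,0,0,0,10,24],[0,0,0,0,0,40,24],[0,0,0,0,0,80,24],[0,0,0,0,0,120,24],[0,0,0,0,0,120,24]],
  ],
)

```text
time: 4.35
position: [529.5, -289.0, 148.2]
eef_rot: [0.707, 0.707, 0.001, 0.007]
wrist_force: [0.6, -1.1, -0.3]
opening: 0.306
grasp_force: 24.9
```

Request:
arm_command(
  motion=[
    [[0,0,0,7,25,5,24],[0,0,0,14,55,10,24],[0,0,0,22,85,10,24],[0,0,0,30,115,10,24],[0,0,0,37,145,10,24],[0,0,0,45,175,10,24],[0,0,0,52,200,10,24],[0,0,0,58,220,10,24],[0,0,0,58,226,10,24],[0,0,0,58,226,10,24],[0,0,0,58,226,10,24]],
  ],
)

```text
time: 5.45
position: [583.7, -60.9, 150.2]
eef_rot: [0.707, 0.707, -0.0, 0.0]
wrist_force: [0.6, -0.6, -1.6]
opening: 0.307
grasp_force: 24.9
```

```bash
python3 - <<'E'
from m import *
c=cams.read_camera("wrist"); save(c,"wrist2.png"); print(world(c,[0,0,0]),ctrl.state()["position"],ctrl.state()["eef_rot"])
A=pts(c,np.ones((400,640),bool))
Q=A[np.hypot(A[:,0]-583.5,A[:,1]-27)<26]
f=Q[(Q[:,2]>44)&(Q[:,2]<53)]; print("rim",circ(f),(f.min(0)+f.max(0))/2,len(f))
f=Q[(Q[:,2]>35.7)&(Q[:,2]<39)&(np.hypot(Q[:,0]-583.5,Q[:,1]-27)<17)]; print("floor",f.mean(0),f.min(0),f.max(0),len(f))
g=cv2.cvtColor(c["color"],cv2.COLOR_RGB2GRAY)
cs=cv2.HoughCircles(cv2.medianBlur(g,3),cv2.HOUGH_GRADIENT_ALT,1,8,param1=200,param2=0.7,minRadius=15,maxRadius=60)
for u,v,r in cs[0]: print((u,v,r),at(c,u,v,37).round(1),at(c,u,v,50).round(1))
E
```

```text
[583.90713421  20.89896381 293.39117665] [583.7243446  -61.10398086 150.25621947] [ 7.07495287e-01  7.06718030e-01 -2.04194302e-04  6.64078403e-05]
rim [584.01463798  27.57080514  17.84118838] [583.85368985  27.50710821  48.59209926] 824
floor [583.90090298  27.87442613  37.59546325] [567.9333594   11.18924008  35.7579316 ] [599.90102872  43.98706531  38.99893528] 1403
(np.float32(316.0), np.float32(82.0), np.float32(24.041948)) [584.3  29.1  37. ] [584.2  28.7  50. ]
(np.float32(317.0), np.float32(316.0), np.float32(29.48629)) [ 585.5 -191.5   37. ] [ 585.4 -180.7   50. ]
(np.float32(541.0), np.float32(315.0), np.float32(30.48508)) [ 810.2 -190.1   37. ] [ 798.7 -179.4   50. ]
(np.float32(536.0), np.float32(298.0), np.float32(34.427197)) [ 800.6 -170.    37. ] [ 789.6 -160.3   50. ]
(np.float32(508.0), np.float32(282.0), np.float32(20.87294)) [ 769.5 -151.7   37. ] [ 760.1 -143.    50. ]
(np.float32(530.0), np.float32(314.0), np.float32(21.20672)) [ 798.9 -188.9   37. ] [ 788.  -178.3   50. ]
(np.float32(602.0), np.float32(299.0), np.float32(21.278847)) [ 865.8 -171.1   37. ] [ 851.5 -161.3   50. ]
```

View pics/wrist2.png

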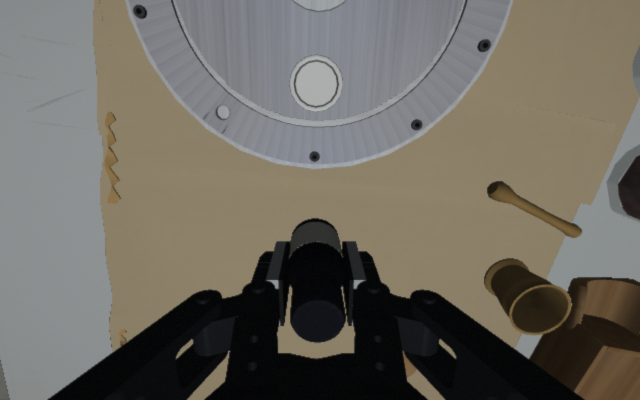

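The bottle is upright in the fingers at (317,280) and the nest is clear at (316,82). Nest centre is about (584,27.7). Next I'll check where the bottle sits in the hand.

```bash
python3 - <<'E'
from m import *
c=cams.read_camera("wrist")
m=np.zeros((400,640),bool); m[215:342,285:350]=1
A=pts(c,m); A=A[(np.hypot(A[:,0]-584,A[:,1]+61)<22)]
for lo in range(125,205,8):
    q=A[(A[:,2]>=lo)&(A[:,2]<lo+8)]
    if len(q)>8: print(lo,len(q),q.min(0).round(1),q.max(0).round(1),q.mean(0).round(1))
q=A[(A[:,2]>130)&(A[:,2]<175)&(abs(A[:,0]-584)<12)]; print("body",circ(q,14)[:2])
q=A[A[:,2]>192]; print("top",(q.min(0)+q.max(0))/2)
for n in ("scene","side"):
    c=cams.read_camera(n); A=pts(c,np.ones((400,640),bool)); Q=A[(abs(A[:,0]-584)<22)&(abs(A[:,1]+61)<22)&(A[:,2]>125)&(A[:,2]<147)]
    if len(Q)>5: print(n,circ(Q,14)[:2],len(Q),Q[:,2].min())
E
```

```text
125 77 [570.6 -55.  130. ] [596.3 -46.2 133. ] [583.1 -48.9 131.8]
133 237 [569.8 -56.9 133. ] [597.1 -46.  140.9] [583.1 -48.8 137.3]
141 296 [570.1 -56.2 141. ] [597.1 -45.6 149. ] [583.4 -48.7 145. ]
149 395 [568.9 -56.  149. ] [600.6 -45.9 157. ] [584.1 -49.  153.3]
157 548 [569.3 -70.7 157. ] [600.4 -45.8 165. ] [584.6 -49.4 161. ]
165 1346 [569.9 -71.  165. ] [599.5 -46.4 173. ] [584.1 -53.1 169.6]
173 491 [570.6 -71.  173. ] [598.7 -48.2 181. ] [584.8 -55.  176. ]
181 705 [570.7 -71.1 181. ] [597.9 -48.3 189. ] [586.8 -53.8 185.2]
189 804 [574.  -70.3 189. ] [597.8 -49.4 197. ] [584.9 -53.2 193.6]
197 1893 [574.3 -70.8 197. ] [594.8 -49.2 199.8] [584.6 -59.8 198. ]
body [583.95153072 -61.41338276]
top [584.69173561 -59.98546407 195.89659677]
scene [582.00857033 -60.73469927] 39 129.2011604385392
side [583.92073453 -62.71758673] 63 128.26996577615978
```

Request:
arm_command(
  motion=[
    [[0,0,0,0,25,0,24],[0,0,0,0,55,-10,24],[0,0,0,0,80,-30,24],[0,0,0,0,88.5,-50,24],[0,0,0,0,88.5,-65,24],[0,0,0,0,88.5,-70,24],[0,0,0,0,88.5,-75,24],[0,0,0,0,88.5,-79,24],[0,0,0,0,88.5,-79,24],[0,0,0,0,88.5,-83,24],[0,0,0,0,88.5,-83,24]],
  ],
)

```text
time: 6.75
position: [584.0, 28.3, 67.2]
eef_rot: [0.707, 0.707, -0.0, -0.0]
wrist_force: [-0.5, -0.6, -0.2]
opening: 0.307
grasp_force: 24.9
```

Request:
arm_command(
  motion=[
    [[0,0,0,0,0,-3,24],[0,0,0,0,0,-6,24],[0,0,0,0,0,-8,24],[0,0,0,0,0,-8,24]],
  ],
)

```text
time: 7.15
position: [584.0, 28.5, 59.2]
eef_rot: [0.707, 0.707, -0.0, -0.0]
wrist_force: [0.2, 0.8, -0.3]
opening: 0.313
grasp_force: 24.9
```

Request:
arm_command(
  motion=[
    [[0,0,0,0,0,-1,24],[0,0,0,0,0,-1.5,24],[0,0,0,0,0,-1.5,24]],
  ],
)

```text
time: 7.45
position: [584.6, 28.5, 58.9]
eef_rot: [0.707, 0.707, 0.0, 0.0]
wrist_force: [-2.3, 1.5, 6.4]
opening: 0.31
grasp_force: 25.4
```

```bash
python3 - <<'E'
from m import *
for n in ("scene","side","wrist"):
    c=cams.read_camera(n); A=pts(c,np.ones((400,640),bool)); Q=A[(abs(A[:,0]-584)<22)&(abs(A[:,1]-28)<22)]
    t=Q[(Q[:,2]>99)&(Q[:,2]<115)]; b=Q[(Q[:,2]>53)&(Q[:,2]<80)]
    print(n,len(t),t[:,2].max() if len(t) else 0,np.percentile(t[:,2],90) if len(t) else 0,circ(b,14)[:2] if len(b)>5 else 0)
E
```

```text
scene 37 114.12153074180964 111.48461946645118 [581.39973232  27.48829899]
side 68 113.73758544552683 110.54601562587328 [584.998417    26.55929567]
wrist 3952 114.98263302306083 110.79585545243638 [584.5875174   29.09403115]
```

Contact with the bottle underside at about 38 mm, so it is on the nest floor, not the rim. Releasing.

Request:
arm_command(
  motion=[
    [[0,0,0,0,0,1,24],[0,0,0,0,0,1,30],[0,0,0,0,0,1,36],[0,0,0,0,0,1,46],[0,0,0,0,0,1,50],[0,0,0,0,0,1,50],[0,0,0,0,0,15,50],[0,0,0,0,0,40,50],[0,0,0,0,0,80,50],[0,0,0,0,-20,120,50],[0,0,0,-20,-50,145,50],[0,0,0,-50,-50,145,50]],
  ],
)

```text
time: 8.8
position: [537.3, -25.1, 209.4]
eef_rot: [0.708, 0.706, 0.002, 0.006]
wrist_force: [0.0, 0.4, -0.6]
opening: 0.581
grasp_force: 0.0
```

```bash
python3 - <<'E'
from m import *
print(ctrl.state()["position"])
for n in ("scene","side","wrist"):
    c=cams.read_camera(n); A=pts(c,np.ones((400,640),bool))
    Q=A[(abs(A[:,0]-584)<22)&(abs(A[:,1]-28)<22)]
    t=Q[(Q[:,2]>99)&(Q[:,2]<115)]; b=Q[(Q[:,2]>53)&(Q[:,2]<84)]
    print(n,"bottle",len(t),np.percentile(t[:,2],90) if len(t) else 0,t.mean(0),circ(b,14)[:2] if len(b)>5 else 0)
    Q=A[(np.hypot(A[:,0]-497,A[:,1]-200)<20)]
    t=Q[(Q[:,2]>91)&(Q[:,2]<99)]; b=Q[(Q[:,2]>69)&(Q[:,2]<91)]
    if len(t)>5:print("knob",len(t),t.mean(0),(t.min(0)+t.max(0))/2); print(circ(b,12)[:2] if len(b)>5 else 0)
E
```

```text
[537.33297748 -25.06245096 209.39387561]
scene bottle 31 107.92173312308019 [578.61469037  25.48534375 105.61551947] [583.17204708  28.363845  ]
knob 27 [492.17860621 199.37554444  95.24176651] [492.55568152 199.86023637  94.67351416]
[495.84024954 202.58588376]
side bottle 37 107.33784272346196 [584.26760233  22.5256854  104.91226725] [584.21182742  27.30742907]
knob 21 [499.9283756  197.36427114  94.09703394] [500.70553987 197.86196376  93.91562439]
[497.01712117 199.38633464]
wrist bottle 647 107.40858416554698 [582.97935316  29.62521777 106.2406973 ] [584.86349593  28.28716112]
```

The bottle stands at nest height, top about 106. Now I'll turn the tool to -135° yaw and move so the wrist camera is over the knob.

Request:
arm_command(
  motion=[
    [[0,0,-0.12,-5,14,3,50],[0,0,-0.24,-9,28,5,50],[0,0,-0.36,-13,42,8,50],[0,0,-0.48,-17,56,11,50],[0,0,-0.6,-21,70,13,50],[0,0,-0.72,-25,84,16,50],[0,0,-0.84,-30,98,19,50],[0,0,-0.96,-34,112,21,50],[0,0,-1.08,-38,126,24,50],[0,0,-1.2,-42,140,27,50]],
  ],
)

```text
time: 9.95
position: [492.4, 119.5, 230.2]
eef_rot: [0.983, 0.182, 0.0, -0.0]
wrist_force: [-0.2, -0.4, 0.4]
opening: 0.584
grasp_force: 0.0
```

Request:
arm_command(
  motion=[
    [[0,0,-0.12,-4,13,0,50],[0,0,-0.24,-8,26,0,50],[0,0,-0.36,-12,39,0,50],[0,0,-0.48,-16,52,0,50],[0,0,-0.6,-20,65,0,50],[0,0,-0.72,-24,78,0,50],[0,0,-0.84,-28,91,0,50],[0,0,-0.96,-32,104,0,50],[0,0,-1.08,-36,117,0,50],[0,0,-1.176,-40,126,0,50],[0,0,-1.176,-40,126,0,50],[0,0,-1.176,-40,126,0,50]],
  ],
)

```text
time: 11.15
position: [452.3, 244.7, 230.0]
eef_rot: [0.921, -0.39, 0.0, -0.0]
wrist_force: [-0.7, -0.1, -0.1]
opening: 0.585
grasp_force: 0.0
```

```bash
python3 - <<'E'
from m import *
s=ctrl.state(); print(s["position"],s["joint_positions"].round(2),s["eef_rot"])
c=cams.read_camera("wrist"); save(c,"wrist3.png"); print(world(c,[0,0,0]))
A=pts(c,np.ones((400,640),bool))
Q=A[(np.hypot(A[:,0]-497,A[:,1]-200)<22)]
for lo,hi in ((89,99),(69,91)):
    t=Q[(Q[:,2]>lo)&(Q[:,2]<hi)]
    if len(t)>5:print("knob",len(t),t.mean(0),(t.min(0)+t.max(0))/2,np.ptp(t,0),circ(t,12)[:2])
q=A[(A[:,2]>47)&(A[:,2]<53)&(np.hypot(A[:,0]-587,A[:,1]-107)<40)]; print("hub",len(q),(q.min(0)+q.max(0))/2,np.ptp(q,0))
g=cv2.cvtColor(c["color"],cv2.COLOR_RGB2GRAY)
cs=cv2.HoughCircles(cv2.medianBlur(g,3),cv2.HOUGH_GRADIENT_ALT,1,8,param1=150,param2=0.6,minRadius=8,maxRadius=60)
for u,v,r in cs[0]: print((u,v,r),at(c,u,v,50).round(1),at(c,u,v,95).round(1))
E
```

```text
[452.33960758 244.74318882 229.9738705 ] [ 0.26  0.    1.77 -0.    1.37  2.63] [ 9.20667241e-01 -3.90348301e-01  1.89085899e-04 -6.74541136e-06]
[508.28497147 188.4035277  373.2199213 ]
knob 573 [497.02351147 201.24560197  95.19312937] [496.86821579 201.40920189  94.39415296] [22.79662106 22.78630607  6.95370091] [492.71698589 204.15806287]
knob 7 [505.02992376 193.57105391  80.01657518] [504.33212303 193.6451414   81.74915415] [ 5.94982665  5.66410955 18.33629671] [496.52633349 201.62836148]Traceback (most recent call last):
  File "<stdin>", line 9, in <module>
    return umr_minimum(a, axis, None, out, keepdims, initial, where)
ValueError: zero-size array to reduction operation minimum which has no identity
```

View pics/wrist3.png

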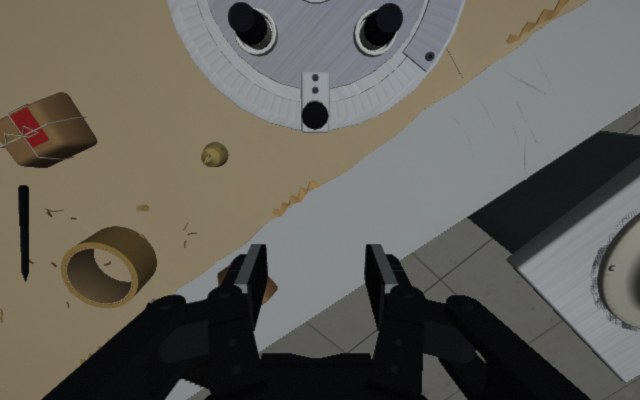

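Knob top is at (315,115), giving (497,201.3,95), at 130 mm radius and 133.8° about the hub at (587,107). The visible hole sits at about 231.4°, so I expect roughly 1.70 rad. Descend on the knob with a tangential grip at low squeeze.

Request:
arm_command(
  motion=[
    [[0,0,0,15,-14,-30,44],[0,0,0,30,-29,-60,44],[0,0,0,45,-44,-85,44],[0,0,0,45,-44,-105,44],[0,0,0,45,-44,-110,44],[0,0,0,45,-44,-125,44],[0,0,0,45,-44,-140,44],[0,0,0,45,-44,-155,44],[0,0,0,45,-44,-165,44],[0,0,0,45,-44,-165,44],[0,0,0,45,-44,-165,36],[0,0,0,45,-44,-165,30]],
  ],
  squeeze=20,
)

```text
time: 12.4
position: [497.6, 200.7, 65.6]
eef_rot: [0.92, -0.392, 0.001, -0.0]
wrist_force: [-0.0, 0.1, 0.4]
opening: 0.351
grasp_force: 0.0
```

Request:
arm_command(
  motion=[
    [[0,0,0,0,0,0,27],[0,0,0,0,0,0,24],[0,0,0,0,0,0,22],[0,0,0,0,0,0,20],[0,0,0,0,0,0,20]],
  ],
)

```text
time: 12.9
position: [497.5, 200.6, 65.5]
eef_rot: [0.92, -0.392, 0.001, -0.0]
wrist_force: [-0.3, -0.3, 5.8]
opening: 0.275
grasp_force: 19.9
```

Request:
arm_command(
  motion=[
    [[0,0,0,0,0,0,20],[0,0,0,0,0,3,20],[0,0,0,0,0,6,20],[0,0,0,0,0,9,20],[0,0,0,0,0,12,20],[0,0,0,0,0,14,20],[0,0,0,0,0,14,20]],
  ],
  squeeze=35,
)

```text
time: 13.6
position: [496.8, 200.2, 78.6]
eef_rot: [0.92, -0.392, -0.0, 0.0]
wrist_force: [5.0, -2.5, -8.1]
opening: 0.264
grasp_force: 34.7
```

```bash
python3 - <<'E'
from m import *
s=ctrl.state(); print(s["position"],s["wrist_force"],s["opening"],s["grasp_force"])
for n in ("scene","side","wrist"):
    c=cams.read_camera(n); A=pts(c,np.ones((400,640),bool))
    Q=A[(np.hypot(A[:,0]-497,A[:,1]-201)<11)&(A[:,2]>85)&(A[:,2]<118)]
    if len(Q)>5: print(n,len(Q),np.percentile(Q[:,2],[10,50,90,98]).round(1))
E
```

```text
[496.82081224 200.17437834  78.60247356] [ 5.00001405 -2.46472415 -8.14208424] 0.2639009520222105 34.70084488391876
side 17 [100.9 106.8 111.9 115.3]
wrist 2374 [ 94.8 107.9 108.8 109.2]
```

```bash
python3 - <<'E'
import numpy as np
H=np.array([587,107.3]); v=np.array([497.,201.])-H
R=lambda a:np.array([[np.cos(a),-np.sin(a)],[np.sin(a),np.cos(a)]])
for t0,n in ((0,10),(.5,10),(1.0,8)):
    print(t0,[[0,0,round(.05*i,3),*(R(t0+.05*i)@v-R(t0)@v).round(1).tolist(),0,20] for i in range(1,n+1)])
E
```

```text
0 [[0, 0, 0.05, -4.6, -4.6, 0, 20], [0, 0, 0.1, -8.9, -9.5, 0, 20], [0, 0, 0.15, -13.0, -14.5, 0, 20], [0, 0, 0.2, -16.8, -19.7, 0, 20], [0, 0, 0.25, -20.4, -25.2, 0, 20], [0, 0, 0.3, -23.7, -30.8, 0, 20], [0, 0, 0.35, -26.7, -36.5, 0, 20], [0, 0, 0.4, -29.4, -42.4, 0, 20], [0, 0, 0.45, -31.8, -48.5, 0, 20], [0, 0, 0.5, -33.9, -54.6, 0, 20]]
0.5 [[0, 0, 0.05, -1.8, -6.2, 0, 20], [0, 0, 0.1, -3.3, -12.6, 0, 20], [0, 0, 0.15, -4.4, -19.0, 0, 20], [0, 0, 0.2, -5.3, -25.4, 0, 20], [0, 0, 0.25, -5.8, -31.9, 0, 20], [0, 0, 0.3, -6.0, -38.4, 0, 20], [0, 0, 0.35, -5.9, -44.9, 0, 20], [0, 0, 0.4, -5.4, -51.3, 0, 20], [0, 0, 0.45, -4.7, -57.8, 0, 20], [0, 0, 0.5, -3.6, -64.2, 0, 20]]
1.0 [[0, 0, 0.05, 1.4, -6.3, 0, 20], [0, 0, 0.1, 3.1, -12.6, 0, 20], [0, 0, 0.15, 5.2, -18.8, 0, 20], [0, 0, 0.2, 7.5, -24.8, 0, 20], [0, 0, 0.25, 10.2, -30.8, 0, 20], [0, 0, 0.3, 13.1, -36.5, 0, 20], [0, 0, 0.35, 16.3, -42.2, 0, 20], [0, 0, 0.4, 19.8, -47.7, 0, 20]]
```

Request:
arm_command(
  motion=[
    [[0,0,0.01,-0.9,-0.9,0,20],[0,0,0.03,-2.8,-2.7,0,20],[0,0,0.06,-5.5,-5.5,0,20],[0,0,0.1,-8.9,-9.5,0,20],[0,0,0.13,-11.4,-12.5,0,20],[0,0,0.15,-13,-14.5,0,20],[0,0,0.15,-13,-14.5,0,20]],
  ],
)

```text
time: 14.45
position: [483.7, 185.6, 78.5]
eef_rot: [0.947, -0.322, -0.0, 0.0]
wrist_force: [4.1, -2.4, -8.7]
opening: 0.273
grasp_force: 34.8
```

Request:
arm_command(
  motion=[
    [[0,0,0.03,-2.3,-3.1,0,20],[0,0,0.07,-5.3,-7.4,0,20],[0,0,0.11,-8.1,-11.8,0,20],[0,0,0.15,-10.7,-16.3,0,20],[0,0,0.2,-13.7,-22,0,20],[0,0,0.25,-16.4,-27.9,0,20],[0,0,0.3,-18.8,-34,0,20],[0,0,0.35,-20.9,-40.1,0,20],[0,0,0.35,-20.9,-40.1,0,20]],
  ],
)

```text
time: 15.35
position: [462.9, 145.6, 78.6]
eef_rot: [0.988, -0.152, -0.0, -0.0]
wrist_force: [3.8, -0.3, -8.8]
opening: 0.27
grasp_force: 35.0
```

Request:
arm_command(
  motion=[
    [[0,0,0.03,-1.1,-3.7,0,20],[0,0,0.07,-2.4,-8.8,0,20],[0,0,0.11,-3.5,-13.8,0,20],[0,0,0.15,-4.4,-19,0,20],[0,0,0.2,-5.3,-25.4,0,20],[0,0,0.25,-5.8,-31.9,0,20],[0,0,0.3,-6,-38.4,0,20],[0,0,0.35,-5.9,-44.9,0,20],[0,0,0.4,-5.4,-51.3,0,20],[0,0,0.45,-4.7,-57.8,0,20],[0,0,0.5,-3.6,-64.2,0,20],[0,0,0.5,-3.6,-64.2,0,20]],
  ],
)

```text
time: 16.55
position: [459.2, 82.0, 78.6]
eef_rot: [0.995, 0.097, -0.0, -0.001]
wrist_force: [3.5, 0.3, -8.9]
opening: 0.272
grasp_force: 35.2
```

Request:
arm_command(
  motion=[
    [[0,0,0.03,0.8,-3.8,0,20],[0,0,0.07,2,-8.8,0,20],[0,0,0.11,3.5,-13.8,0,20],[0,0,0.15,5.2,-18.8,0,20],[0,0,0.2,7.5,-24.8,0,20],[0,0,0.24,9.6,-29.6,0,20],[0,0,0.25,10.2,-30.8,0,20],[0,0,0.25,10.2,-30.8,0,20],[0,0,0.25,10.2,-30.8,-1,20],[0,0,0.25,10.2,-30.8,-2,20],[0,0,0.25,10.2,-30.8,-2.5,20],[0,0,0.25,10.2,-30.8,-2.5,20]],
  ],
)

```text
time: 17.75
position: [469.4, 51.4, 77.0]
eef_rot: [0.975, 0.22, -0.0, -0.001]
wrist_force: [-2.4, 5.7, 1.5]
opening: 0.268
grasp_force: 36.3
```

```bash
python3 - <<'E'
from m import *
s=ctrl.state(); print(s["position"],s["wrist_force"],s["joint_positions"].round(2))
p=s["position"][:2]
for n in ("side","wrist"):
    c=cams.read_camera(n); A=pts(c,np.ones((400,640),bool))
    Q=A[(np.hypot(A[:,0]-p[0],A[:,1]-p[1])<10)&(A[:,2]>85)&(A[:,2]<118)]
    if len(Q)>5: print(n,len(Q),np.percentile(Q[:,2],[10,50,90,98]).round(1))
H=np.array([587,107.3]); v=np.array([497.,201.])-H
R=lambda a:np.array([[np.cos(a),-np.sin(a)],[np.sin(a),np.cos(a)]])
print(R(1.25)@v+H)
# tangential shift table from 1.25, every .02
print([[round(.02*i,2),*(R(1.25+.02*i)@v-R(1.25)@v).round(1).tolist()] for i in range(1,28)])
E
```

```text
[469.38934227  51.43006825  76.96074535] [-2.44374734  5.69656829  1.49049423] [-0.15  0.08  2.01  0.    1.05  0.98]
wrist 1435 [106.2 106.9 107.6 108. ]
[469.70112855  51.43708961]
[[0.02, 1.1, -2.3], [0.04, 2.3, -4.6], [0.06, 3.6, -6.9], [0.08, 4.8, -9.2], [0.1, 6.2, -11.4], [0.12, 7.5, -13.6], [0.14, 8.9, -15.8], [0.16, 10.4, -18.0], [0.18, 11.9, -20.1], [0.2, 13.4, -22.2], [0.22, 15.0, -24.3], [0.24, 16.6, -26.3], [0.26, 18.3, -28.3], [0.28, 20.0, -30.2], [0.3, 21.7, -32.2], [0.32, 23.5, -34.1], [0.34, 25.3, -35.9], [0.36, 27.2, -37.7], [0.38, 29.1, -39.5], [0.4, 31.0, -41.3], [0.42, 33.0, -43.0], [0.44, 35.0, -44.6], [0.46, 37.0, -46.3], [0.48, 39.1, -47.9], [0.5, 41.1, -49.4], [0.52, 43.3, -50.9], [0.54, 45.4, -52.4]]
```

Request:
arm_command(
  motion=[
    [[0,0,0,0,0,0,25],[0,0,0,0,0,0,28],[0,0,0,0,0,0,29],[0,0,0,0,0,0,29],[0,0,0.02,1.1,-2.3,0,29],[0,0,0.04,2.3,-4.6,0,29],[0,0,0.06,3.6,-6.9,0,29]],
  ],
)

```text
time: 18.55
position: [473.0, 44.7, 76.3]
eef_rot: [0.968, 0.25, -0.0, -0.001]
wrist_force: [-2.3, 6.5, 3.3]
opening: 0.341
grasp_force: 3.2
```

Request:
arm_command(
  motion=[
    [[0,0,0.02,1.2,-2.3,0,29],[0,0,0.04,2.6,-4.5,0,29]],
  ],
)

```text
time: 18.75
position: [475.7, 39.9, 76.3]
eef_rot: [0.963, 0.27, -0.0, -0.001]
wrist_force: [-3.0, 6.3, 3.4]
opening: 0.335
grasp_force: 3.4
```

Request:
arm_command(
  motion=[
    [[0,0,0.02,1.3,-2.2,0,29],[0,0,0.04,2.7,-4.4,0,29],[0,0,0.06,4.2,-6.6,0,29]],
  ],
)

```text
time: 19.05
position: [480.0, 33.1, 76.3]
eef_rot: [0.954, 0.299, -0.0, -0.0]
wrist_force: [-0.3, 1.8, -0.6]
opening: 0.34
grasp_force: 0.7
```

```bash
cat > k.py <<'E'
from m import *
s=ctrl.state(); p=s["position"][:2]
c=cams.read_camera("wrist"); A=pts(c,np.ones((400,640),bool))
Q=A[(np.hypot(A[:,0]-p[0],A[:,1]-p[1])<13)&(A[:,2]>85)&(A[:,2]<118)]
t=Q[Q[:,2]>np.percentile(Q[:,2],60)-2.5]
m=(t.min(0)+t.max(0))/2-[587,107.3,0]
print(s["wrist_force"].round(1),len(Q),"z",np.percentile(Q[:,2],[50,90]).round(1),"mid",m.round(1),"theta",np.arctan2(m[1],m[0])%6.2832-np.arctan2(93.7,-90))
E
python3 k.py
```

```text
[-0.3  1.8 -0.6] 2431 z [106.3 107.3] mid [-107.9  -72.1  106.3] theta 1.3943429533779836
```

Request:
arm_command(
  motion=[
    [[0,0,0.02,1.5,-2.1,0,29],[0,0,0.04,3.1,-4.2,0,29],[0,0,0.06,4.6,-6.2,0,29]],
  ],
)

```text
time: 19.4
position: [484.1, 27.3, 76.3]
eef_rot: [0.945, 0.327, -0.001, -0.001]
wrist_force: [-4.0, 8.6, 4.8]
opening: 0.342
grasp_force: 4.6
```

Request:
arm_command(
  motion=[
    [[0,0,0.02,1.7,-2,0,29],[0,0,0.04,3.4,-4,0,29],[0,0,0.06,5.1,-5.9,0,29]],
  ],
)

```text
time: 19.7
position: [489.0, 21.5, 76.2]
eef_rot: [0.935, 0.355, -0.001, -0.001]
wrist_force: [-2.7, 3.4, 4.1]
opening: 0.338
grasp_force: 2.7
```

```bash
python3 k.py
```

```text
[-2.7  3.4  4.1] 2429 z [106.5 107.5] mid [-99.2 -83.6 106.6] theta 1.5057806528235207
```

Request:
arm_command(
  motion=[
    [[0,0,0.015,1.3,-1.5,0,29],[0,0,0.03,2.6,-2.9,0,29],[0,0,0.045,3.9,-4.3,0,29]],
  ],
)

```text
time: 20.05
position: [493.1, 16.9, 76.1]
eef_rot: [0.927, 0.376, -0.001, -0.001]
wrist_force: [-1.7, 3.3, 0.8]
opening: 0.342
grasp_force: 2.0
```

```bash
python3 k.py
```

```text
[-1.7  3.3  0.8] 2414 z [106.5 107.4] mid [-95.6 -87.9 106.5] theta 1.5490463929037324
```

Commanded 1.575, knob about 1.55. Continue in fine steps.

Request:
arm_command(
  motion=[
    [[0,0,0.015,1.4,-1.4,0,29],[0,0,0.03,2.7,-2.8,0,29],[0,0,0.045,4.1,-4.1,0,29]],
  ],
)

```text
time: 20.4
position: [497.3, 12.6, 76.1]
eef_rot: [0.918, 0.397, -0.0, -0.001]
wrist_force: [-4.4, 6.5, 3.0]
opening: 0.34
grasp_force: 3.5
```

```bash
python3 k.py
```

```text
[-4.4  6.5  3. ] 2386 z [106.6 107.5] mid [-90.9 -92.2 106.5] theta 1.5983147350527709
```

Request:
arm_command(
  motion=[
    [[0,0,0.01,0.9,-0.9,0,29],[0,0,0.02,1.9,-1.8,0,29]],
  ],
)

```text
time: 20.65
position: [499.1, 11.0, 76.0]
eef_rot: [0.914, 0.406, -0.0, -0.001]
wrist_force: [-3.4, 4.2, 3.0]
opening: 0.339
grasp_force: 2.4
```

```bash
python3 k.py
```

```text
[-3.4  4.2  3. ] 2421 z [106.5 107.4] mid [-89.2 -94.  106.5] theta 1.6172462947574626
```

Request:
arm_command(
  motion=[
    [[0,0,0.01,1,-0.9,0,29],[0,0,0.02,1.9,-1.7,0,29],[0,0,0.03,2.9,-2.6,0,29]],
  ],
)

```text
time: 21.0
position: [501.8, 8.7, 76.0]
eef_rot: [0.908, 0.419, -0.001, -0.001]
wrist_force: [-1.0, 0.6, -1.3]
opening: 0.337
grasp_force: 0.5
```

```bash
python3 k.py
```

```text
[-1.   0.6 -1.3] 2408 z [106.2 107.2] mid [-86.5 -96.5 106.3] theta 1.645410778080974
```

Request:
arm_command(
  motion=[
    [[0,0,0.01,1,-0.8,0,29],[0,0,0.02,2,-1.6,0,29]],
  ],
)

```text
time: 21.25
position: [505.3, 5.6, 76.6]
eef_rot: [0.904, 0.428, 0.0, 0.001]
wrist_force: [-0.6, -0.6, -0.9]
opening: 0.339
grasp_force: 0.0
```

```bash
python3 k.py
```

```text
[-0.6 -0.6 -0.9] 2042 z [95.3 96.2] mid [ -80.3 -100.9   95.4] theta 1.7038673133772608
```

The knob dropped to 95 mm at 1.70 rad, so the pin is home, with no lateral load. Open, lift off and check.

Request:
arm_command(
  motion=[
    [[0,0,0,0.5,0,0,34],[0,0,0,0.5,0,0,42],[0,0,0,0.5,0,0,50],[0,0,0,0.5,0,0,50],[0,0,0,0.5,0,15,50],[0,0,0,0.5,0,40,50],[0,0,0,0.5,0,80,50],[0,0,0,0,-20,120,50],[0,0,0,0,-60,140,50],[0,0,0,0,-100,150,50],[0,0,0,0,-110,150,50],[0,0,0,0,-110,150,50]],
  ],
)

```text
time: 22.5
position: [504.5, -104.7, 226.2]
eef_rot: [0.904, 0.427, 0.0, -0.0]
wrist_force: [-0.1, 0.4, -0.5]
opening: 0.582
grasp_force: 0.0
```

```bash
python3 - <<'E'
from m import *
print(ctrl.state()["wrist_force"])
for n in ("side","scene","wrist"):
    c=cams.read_camera(n); A=pts(c,np.ones((400,640),bool))
    Q=A[(np.hypot(A[:,0]-506,A[:,1]-6)<18)&(A[:,2]>89)&(A[:,2]<115)]
    if len(Q)>3: print(n,"knob",len(Q),np.percentile(Q[:,2],[50,90,99]).round(1),((Q.min(0)+Q.max(0))/2).round(1))
    a0=np.radians(133.8+97.4)-np.radians(135)
    for k in range(4):
        a=a0-np.pi/2*(k+0); x,y=587+80*np.cos(a),107.3+80*np.sin(a)
        q=A[(np.hypot(A[:,0]-x,A[:,1]-y)<16)&(A[:,2]>100)&(A[:,2]<112)]; print(n,"bottle",np.degrees(a).round(),len(q),q.mean(0).round(1)-[x,y,0] if len(q) else 0)
    for q,d in (("spool",(665,-255)),):
        pass
    if n!="wrist": cv2.imwrite(f"pics/fin_{n}.png",cv2.resize(c["color"][120:330,230:450] if n=="scene" else c["color"][100:350,240:480],(390,373),interpolation=cv2.INTER_CUBIC)[:,:,::-1])
cv2.imwrite("pics/fin.png",np.hstack([cv2.imread("pics/fin_scene.png"),cv2.imread("pics/fin_side.png")]))
E
```

```text
[-0.08345893  0.39315643 -0.51719674]
side knob 43 [94.4 96.2 97.2] [506.    2.1  93.2]
side bottle 96.0 27 [ -0.26005154  -4.33207712 104.5       ]
side bottle 6.0 31 [ -1.43207712  -6.93994846 104.9       ]
side bottle -84.0 37 [  0.36005154  -6.06792288 105.        ]
side bottle -174.0 4 [ -8.56792288  -7.26005154 103.6       ]
scene knob 37 [95.4 97.2 98.8] [502.1   3.2  94.1]
scene bottle 96.0 22 [ -5.36005154  -3.73207712 106.4       ]
scene bottle 6.0 24 [ -5.43207712  -2.83994846 106.2       ]
scene bottle -84.0 28 [ -4.43994846  -2.96792288 105.8       ]
scene bottle -174.0 30 [ -4.76792288  -3.16005154 105.9       ]
wrist knob 652 [95.2 96.3 97.4] [506.1   5.2  93.9]
wrist bottle 96.0 0 0
wrist bottle 6.0 0 0
wrist bottle -84.0 3 [ -6.03994846  -8.46792288 100.6       ]
wrist bottle -174.0 48 [ -5.86792288  -9.46005154 103.6       ]
```

View pics/fin.png

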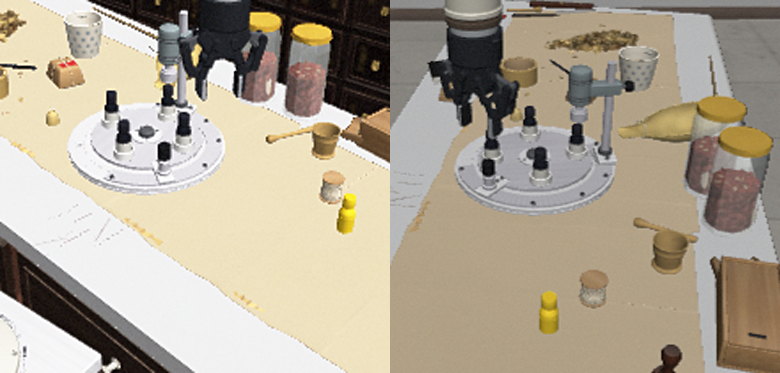

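The picture shows all four bottles upright in their nests. Mine is under the head (right crop 577,135), the knob is fully down at 95 mm (488,172), and the yellow bottle and the spool stand where they were. Handing in.

```bash
python3 -c "
from rig import job
print(job.job_done())"
```

```text
the job is handed in; nothing more can be done
None
```

The job is handed in at about 23 s of the 64 s allowed: the bottle stands upright in the nest under the capping head, and the table is locked with the pin fully home in the second hole, found at about 1.70 rad. No bottle tipped and the hardest push felt while dragging the knob was about 10 N.

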